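Close and lock the board-test fixture

TASK

Of the two board-test fixtures, close and lock the one that has the circuit board in it: with a fingertip or the outside of the fingers, gently push its knob along the long leg of the L-shaped slot, turn the corner and push it right to the end of the short leg, then let go. Only push: do not pinch or grip the knob, and leave the board, the other fixture's knob and everything else on the bench where they are.

Things in the scene. Friction and masses are not known exactly. Their poses are not given: they have to be found in the camera images.
- fixture_loaded: fixture fixed to the bench, 295 x 150 mm, the one of two alike that has a green circuit board lying in its cradle. Origin: centre of its underside. x runs along the long leg of the slot towards the cradle, y to the side where the short leg turns, z up. Aluminium cover plate, top at z 43 mm, x -147 to -18, y -70 to 70 mm, nothing on it but the knob; cradle x 33 to 144 mm, up to 27 mm tall
- knob_loaded: black square knob of the loaded fixture, 22 x 22 x 36 mm, sides along the fixture's axes, on the 10 mm pin that stands in the slot. Origin: centre of its underside, 47 mm above the bench (4 mm above the cover plate). Always upright, captive, stays where it is left. Sliding takes about 3 N; it stops hard at the ends of the slot
- carriage_loaded (a joint): travel of the loaded fixture's contact carriage, and of its knob, along the fixture's x (m): 0 at the open end of the long leg, where the knob stands at fixture x = -112.5 mm; about 0.067 hard against the far end of the long leg. Below about 0.058 the pin can go sideways only a few mm; it enters the short leg from about 0.063
- bolt_loaded (a joint): travel of the loaded fixture's pin and knob sideways along the fixture's y (m): 0 in the middle of the long leg (play 2 mm either way), about 0.037 at the very end of the short leg
- board_mid (a point): middle of the green circuit board, 100 x 110 x 3 mm with parts up to 12 mm on it, lying loose in the loaded fixture's cradle; in the fixture's frame at about x 88, y 0, z 19 mm
- fixture_empty: fixture fixed to the bench, 295 x 150 mm, like the other but with nothing in its cradle. Origin: centre of its underside. x runs along the long leg of the slot towards the cradle, y to the side where the short leg turns, z up. Aluminium cover plate, top at z 43 mm, x -147 to -18, y -70 to 70 mm, nothing on it but the knob; cradle x 33 to 144 mm, up to 27 mm tall
- knob_empty: black square knob of the empty fixture, 22 x 22 x 36 mm, sides along the fixture's axes, on the 10 mm pin that stands in the slot. Origin: centre of its underside, 47 mm above the bench (4 mm above the cover plate). Always upright, captive, stays where it is left. Sliding takes about 3 N; it stops hard at the ends of the slot
- slot_start (a point): loaded fixture: pin centre line at the open end of the long leg, fixture x -112.5, y 0 mm, at cover-plate height (43 mm above the bench); slot 14 mm wide
- slot_corner (a point): loaded fixture: corner of the L, where the long leg ends and the short leg begins (inner corner slightly bevelled), fixture x -47.5, y 0 mm, at cover-plate height (43 mm above the bench); slot 14 mm wide
- slot_end (a point): loaded fixture: pin centre line at the end of the short leg, fixture x -47.5, y 35 mm, at cover-plate height (43 mm above the bench); slot 14 mm wide
- solder_spool: grey spool, 52 mm across, 40 mm tall, loose, only standing about; origin at its underside
- flux_bottle: small white bottle, 38 mm across, 75 mm tall, loose, only standing about; origin at its underside
- screwdriver: screwdriver lying flat, 160 mm long, loose, only standing about; origin at its underside
- parts_tray: grey open tray, 90 x 120 x 30 mm, loose, only standing about; origin at its underside
- relay: pale block, 30 x 24 x 27 mm, loose, only standing about; origin at its underside
- screw_jar: glass jar with steel cap, 50 mm across, 55 mm tall, loose, only standing about; origin at its underside
- card_module: small loose circuit card, 80 x 50 mm, 11 mm tall, loose, only standing about; origin at its underside

How it is judged:
By the outcome, as a careful person would: the job done as asked, in the order asked, and still so for the second after the job is handed in, with the robot touching nothing.
It also fails if it takes over 40 s, if anything falls off the work surface, if the arm or the gripper's body presses on something with over 40 N, if the wrist force passes 120 N, or if a joint passes its speed limit or range.

ROBOT

A 6-joint arm with a two-finger parallel gripper is mounted at the origin on the work surface. World frame = base frame: x ahead of the robot, y to its left, z up, the work surface at z = 0. Lengths are in m, angles in rad, forces in N, time in s.
With the tool pointing down it reaches from about 0.375 to 0.9 m from the base axis. Payload 3.1 kg.
Tool frame: the origin (TCP) lies at the very end of the fingers, on their centre line; the grasp point (between the pads) lies 19 mm behind it (manip.pinch_z is the distance from the TCP to the grasp point, in m); z points along the fingers, y is the direction in which the jaws open and shut (so a half turn about z gives the same grasp; the last joint's range is limited). The gripper opens to 85 mm and grips with 20 to 120 N. Pads are 22 mm wide; open, the fingers measure 114 mm over their backs; the gripper's body (76 mm by 85 mm) begins 54 mm behind the grasp point. The pads swing forward as they close: fully open they stand 13 mm farther back than shut.
Start: joints at [-0.178, 0.527, 1.433, -0, 1.181, -0.178], TCP at [0.625, 0, 0.211] pointing down, gripper open.
Joint ranges: [-3.08, 3.08], [-0.75, 2.2], [0.22, 2.44], [-1.43, 4.57], [0, 2.65], [-2.85, 2.85]. Speed limits (rad/s): [2.79, 2.79, 3.14, 3.14, 3.14, 3.14].

INTERFACE

Orientations are given as a unit quaternion [x, y, z, w].
In Python, from station import manip gives the robot as it stands.
- The arm moves only by the tool drive_tool, never from a script. Its argument "increments" is a list of rows, each a list of 7 numbers: the closure in counts, from 0 (fully open) to 255 (shut), then the shift along the tool's x, y, z in cm, then the turn, a rotation vector about the tool's x, y, z in rad. A call has 1 to 20 rows; each row is the pose to reach, as a shift and turn from the pose commanded when the call began, along the tool's axes at that moment; what a row does not reach only later rows make up. A row lasts 1/10 s, in which the tool goes at most 50 mm and 8.59 degrees, less where a joint would pass 70% of its speed; a pose out of reach is approached as far as the arm can. A call with a gripper value outside its range is refused whole. The fingers move at their own pace and stop on an object; "force" is the grip in N (left out, the last holds). Time passes only in rows, so rows that repeat a pose let the fingers close. It gives the time, the measured TCP pose, the force and the opening at its end, in the units of the state.
- manip.sense(): the state, without advancing time (a new reading comes with each control period).
- manip.snapshot(name): name is "scene" or "side" or "wrist"; returns the picture (400x640x3 uint8, red, green, blue); there is no depth.
- manip.camera_model(name): a dict with "mtx" (3x3 intrinsics, pixels), "cam_to_world" (4x4, takes a point from camera to world coordinates). Camera axes: x right, y down, z forward; pixel columns grow to the right and rows downward; lengths in m; the calibration is good to about 2 mm. A picture is of the moment at which its call begins: read the wrist's pose just before it. camera_model takes no time and is no camera call; for the wrist camera it gives the pose at the moment of the call.
- manip.sign_off(): hands the job in, once; it reports no verdict.
The state is a dict: "t": time; "q": joint angles; "qd": joint speeds; "tau": joint torques, N m; "tcp_pos": TCP position; "tool_rot": TCP orientation; "force": force on the tool from outside, world axes, zero at the start; "ft_torque": the same for the moment, N m; "finger_gap": opening from 0.0 (shut) to 1.0 (fully open).
Only numpy, scipy, OpenCV 4.12 (cv2) and the standard library are available. Lean on these libraries where they do the work, as an engineer would, in place of code of your own. Each camera call takes 0.05 s, during which the arm holds its last target. There are 200 camera calls.

## Working session

There is one attempt and no reset: what is moved stays moved. The work goes in short steps, Python scripts to look and compute and a tool call to move; the robot and the scene stay as the last step left them, time stands still between calls to the robot, and variables do not carry over. Pictures are saved under pics/ and viewed, about 8 in all and at most 12, crops included, and the job is handed in when it is done.

Besides the shell and the picture viewer there is one more tool, called after ">>>" in YAML: its name, and indented under it one key for each argument. drive_tool: Moves the arm, as the interface text tells. Its arguments: {"type":"object","properties":{"increments":{"type":"array","items":{"type":"array","items":{"type":"number"}}},"force":{"type":"number"}},"required":["increments"]}

```bash
mkdir -p pics
python3 - <<'E'
from station import manip
import cv2,numpy as np
s=manip.sense();print(s['t'],s['tcp_pos'],s['tool_rot'],s['force'])
for n in("scene","side"):
    cv2.imwrite(f'pics/{n}0.png',manip.snapshot(n)[:,:,::-1]);m=manip.camera_model(n);print(n,np.round(m['mtx'],1).tolist(),np.round(m['cam_to_world'],3).tolist())
E
```

```text
0.0 [6.24237858e-01 1.88879130e-04 2.09522533e-01] [ 7.07112759e-01  7.07099963e-01 -5.98256594e-04 -9.11363056e-04] [-0.04051358 -0.5045086   0.29001433]
scene [[397.2, 0.0, 317.4], [0.0, 397.2, 195.4], [0.0, 0.0, 1.0]] [[-0.77, 0.504, -0.391, 1.146], [0.638, 0.595, -0.489, 0.652], [-0.014, -0.626, -0.779, 1.137], [0.0, 0.0, 0.0, 1.0]]
side [[484.3, 0.0, 325.5], [0.0, 484.3, 199.3], [0.0, 0.0, 1.0]] [[0.805, -0.472, 0.359, 0.168], [-0.593, -0.632, 0.499, -0.633], [-0.009, -0.615, -0.789, 1.023], [0.0, 0.0, 0.0, 1.0]]
```

View pics/scene0.png

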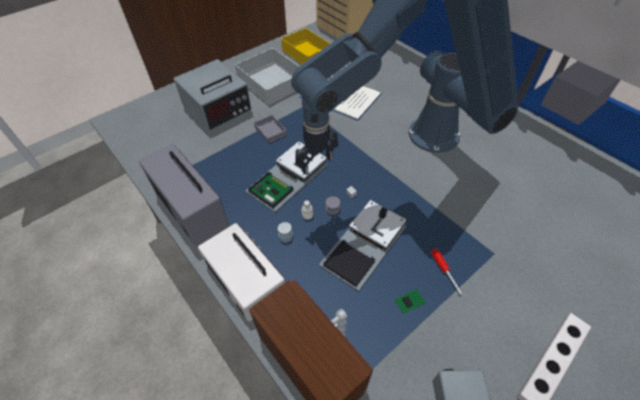

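View pics/side0.png

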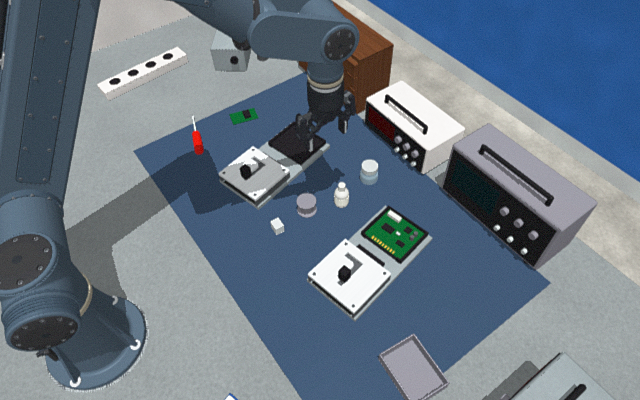

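The loaded fixture is the one with the green board: in the side view its plate is at about (350,278) and its knob at (345,273). I'll enlarge that area.

Run:
```python
import cv2
a=cv2.imread('pics/side0.png')[195:325,295:440]
cv2.imwrite('pics/c1.png',cv2.resize(a,None,fx=5,fy=4.6,interpolation=cv2.INTER_CUBIC) if 0 else cv2.resize(a,None,fx=4.5,fy=4.5,interpolation=cv2.INTER_CUBIC))
```

```text
(no output)
```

View pics/c1.png

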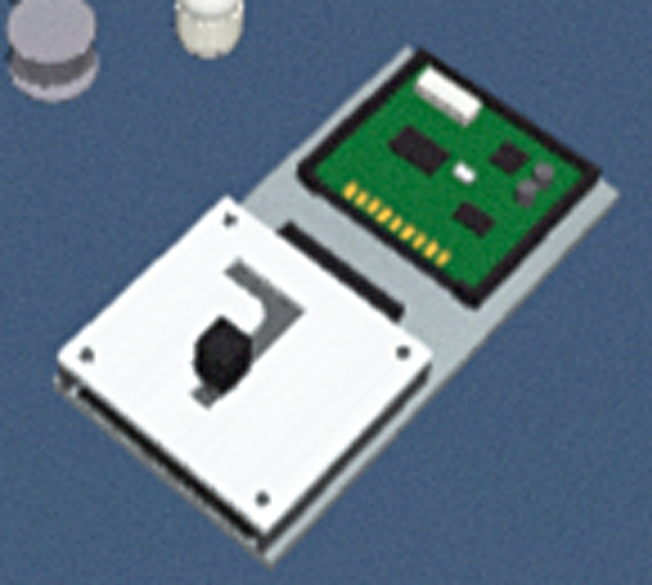

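```bash
cat > h.py <<'E'
import numpy as np
from scipy.optimize import least_squares
def proj(m,P):
    T=np.linalg.inv(m['cam_to_world']);p=(T[:3,:3]@np.asarray(P).T).T+T[:3,3];p=(m['mtx']@p.T).T
    return p[:,:2]/p[:,2:]
def ray(m,uv,z):
    T=m['cam_to_world'];d=T[:3,:3]@np.linalg.inv(m['mtx'])@[*uv,1];o=T[:3,3]
    return o+d*(z-o[2])/d[2]
def f2w(v,P):
    P=np.atleast_2d(P).astype(float);c,s=np.cos(v[2]),np.sin(v[2])
    return np.c_[v[0]+c*P[:,0]-s*P[:,1],v[1]+s*P[:,0]+c*P[:,1],P[:,2]]
def w2f(v,p):
    c,s=np.cos(v[2]),np.sin(v[2]);d=np.asarray(p)[:2]-v[:2];return np.array([c*d[0]+s*d[1],-s*d[0]+c*d[1]])
def fit(m,F,uv,v0):
    r=least_squares(lambda v:(proj(m,f2w(v,F))-uv).ravel(),v0);return r.x,r.fun.reshape(-1,2)
E
python3 - <<'E'
from h import *
from station import manip
m=manip.camera_model('side')
F=np.array([[-18,70,43],[-18,-70,43],[-147,-70,43],[-147,70,43],[-40.5,42,43],[-40.5,-7,43]])/1000
C=np.array([[228,198],[432,360],[270,530],[62,355],[236,260],[303,311]])
uv=C/4.5+[295,195]
print([np.round(ray(m,u,.043),3) for u in uv])
v,r=fit(m,F,uv,[.6,.2,.8]);print(v,np.round(r,1).tolist())
# knob top centre
k=ray(m,np.array([224,343])/4.5+[295,195],.083);print('knob',k,w2f(v,k)*1000)
np.save('v.npy',v)
for P in([-112.5,0,47],[-112.5,0,83],[-47.5,0,83]):
  w=f2w(v,np.array(P)/1e3);print(P,w,(proj(m,w)-[295,195])*4.5)
E
```

```text
[array([ 0.581, -0.139,  0.043]), array([ 0.604, -0.278,  0.043]), array([ 0.48 , -0.302,  0.043]), array([ 0.454, -0.164,  0.043]), array([ 0.56 , -0.172,  0.043]), array([ 0.569, -0.217,  0.043])]
[ 0.60981338 -0.20497639  0.18784791] [[-0.4, 0.5], [0.2, -0.7], [-0.7, 0.2], [-0.8, 0.4], [0.4, -0.7], [1.4, 0.2]]
knob [ 0.51032807 -0.22491872  0.083     ] [-101.45933306   -1.01312083]
[-112.5, 0, 47] [[ 0.49929243 -0.22598521  0.047     ]] [[206.25509107 391.83762594]]
[-112.5, 0, 83] [[ 0.49929243 -0.22598521  0.083     ]] [[207.45024906 356.42072287]]
[-47.5, 0, 83] [[ 0.56314898 -0.21384678  0.083     ]] [[293.81809403 272.06199897]]
```

```bash
cat >> h.py <<'E'
from scipy.spatial.transform import Rotation as R
def shift(v,P):
    "tool-axis shift (cm) from measured pose to fixture point P(mm), and fixture coords of TCP"
    from station import manip
    s=manip.sense();w=f2w(v,np.array(P)/1e3)[0]
    r=R.from_quat(s['tool_rot']);print('t',s['t'],'F',np.round(s['force'],1),'gap',s['finger_gap'],'fix mm',np.round(w2f(v,s['tcp_pos'])*1e3,1),'z',s['tcp_pos'][2])
    print('tool axes yaw rel',np.degrees(np.arctan2(*r.as_matrix()[:2,1][::-1]))-np.degrees(v[2]))
    print(P,w,'shift cm',np.round(r.inv().apply(w-s['tcp_pos'])*100,2))
E
python3 -c "
from h import *
v=np.load('v.npy')
shift(v,[-152,0,150]);shift(v,[-152,0,58])"
```

```text
t 0.1 F [-0.5  0.4  0.4] gap 1.0008130924501168 fix mm [ 52.5 198.8] z 0.20963638379532504
tool axes yaw rel -10.760527127472447
[-152, 0, 150] [ 0.4604873  -0.23336164  0.15      ] shift cm [-23.35 -16.37   5.99]
t 0.1 F [-0.5  0.4  0.4] gap 1.0008130924501168 fix mm [ 52.5 198.8] z 0.20963638379532504
tool axes yaw rel -10.760527127472447
[-152, 0, 58] [ 0.4604873  -0.23336164  0.058     ] shift cm [-23.36 -16.35  15.19]
```

>>> drive_tool:
  increments:
    - [255,-4,-2.7,0,0,0,-0.05]
    - [255,-8,-5.5,0,0,0,-0.1]
    - [255,-12,-8.2,0,0,0,-0.15]
    - [255,-16,-11,1,0,0,-0.188]
    - [255,-20,-14,3,0,0,-0.188]
    - [255,-23.4,-16.4,6,0,0,-0.188]
    - [255,-23.4,-16.4,6,0,0,-0.188]
    - [255,-23.4,-16.4,6,0,0,-0.188]
    - [255,-23.4,-16.4,6,0,0,-0.188]
  force: 40

```text
t: 1.0
tcp_pos: [0.4617, -0.2336, 0.1508]
tool_rot: [0.638, 0.77, 0.0, 0.0]
force: [-0.2, -0.0, 0.4]
finger_gap: -0.001
```

Run:
```python
from h import *
from station import manip
import cv2
v=np.load('v.npy')
shift(v,[-152,0,58])
m=manip.camera_model('wrist');a=manip.snapshot('wrist')
b=manip.snapshot('side')[170:330,270:450]
cv2.imwrite('pics/w1.png',np.hstack([cv2.resize(a,(480,300)),cv2.resize(b,(320,300))])[:,:,::-1])
for P in([-101.5,0,83],[-18,70,43],[-18,-70,43],[-40.5,-7,43]):print(P,proj(m,f2w(v,np.array(P)/1e3))*.75)
```

```text
t 1.0 F [-0.2 -0.   0.4] gap -0.001401782484646336 fix mm [-150.9   -0.5] z 0.1508311826317516
tool axes yaw rel 0.021570503337688507
[-152, 0, 58] [ 0.4604873  -0.23336164  0.058     ] shift cm [ 0.05 -0.12  9.28]
[-101.5, 0, 83] [[285.19322363 154.94799307]]
[-18, 70, 43] [[356.35584264  84.74233602]]
[-18, -70, 43] [[338.99644489 194.75922106]]
[-40.5, -7, 43] [[327.93643117 149.48477039]]
```

View pics/w1.png

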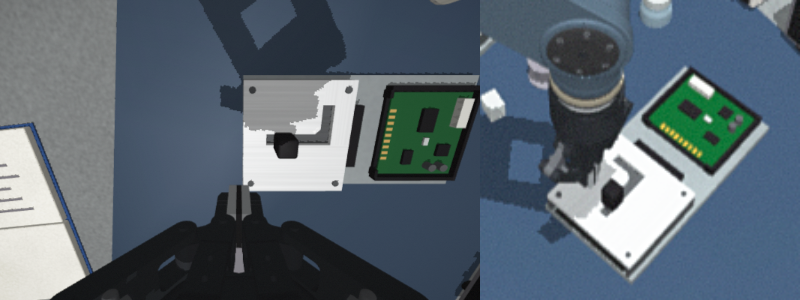

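The wrist view shows the knob at (287,145), the plate corners at (244,78), (358,80), (345,190) and (244,191), and the fingertip at (239,187). My prediction is off by about 5 px, so I'll cross-check it at full resolution.

Run:
```python
from h import *
from station import manip
import cv2
v=np.load('v.npy')
m=manip.camera_model('wrist');a=manip.snapshot('wrist');s=manip.sense()
print('tcp px',proj(m,[s['tcp_pos']]), np.round(m['cam_to_world'],3).tolist())
ms=manip.camera_model('scene');b=manip.snapshot('scene')
c=cv2.resize(a[90:265,310:490],None,fx=2.2,fy=2.2,interpolation=cv2.INTER_CUBIC)
d=cv2.resize(b[130:220,235:335],None,fx=4,fy=4,interpolation=cv2.INTER_CUBIC)
h=max(c.shape[0],d.shape[0]);p=lambda x:cv2.copyMakeBorder(x,0,h-x.shape[0],0,0,cv2.BORDER_CONSTANT)
cv2.imwrite('pics/w2.png',np.hstack([p(c),p(d)])[:,:,::-1]);print(c.shape)
for P in([-18,70,43],[-18,-70,43],[-147,-70,43],[-147,70,43]):
  w=f2w(v,np.array(P)/1e3);print(P,(proj(m,w)-[310,90])*2.2,(proj(ms,w)-[235,130])*4+[396,0])
```

```text
tcp px [[318.33199871 246.01335793]] [[0.982, 0.18, 0.062, 0.446], [0.19, -0.931, -0.312, -0.152], [0.002, 0.318, -0.948, 0.313], [0.0, 0.0, 0.0, 1.0]]
(385, 396, 3)
[-18, 70, 43] [[361.20461661  51.55900996]] [[668.35461521 183.77463086]]
[-18, -70, 43] [[310.02707268 373.39740623]] [[557.66881279 114.89505933]]
[-147, -70, 43] [[ 24.4998026  372.80844141]] [[646.88490378  41.94929374]]
[-147, 70, 43] [[26.82337403 50.41260786]] [[756.45552787 105.31920849]]
```

View pics/w2.png

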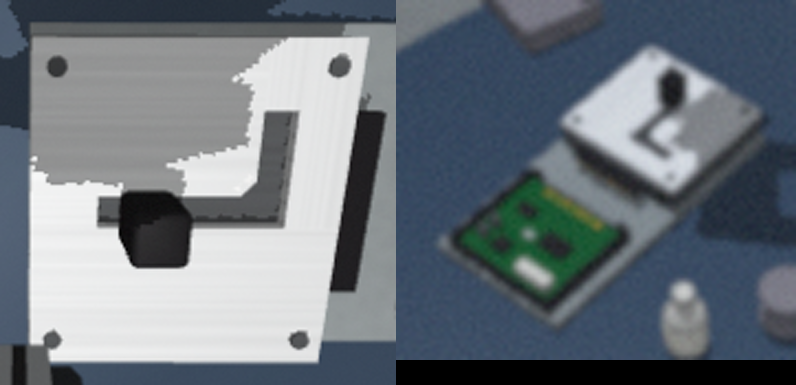

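Run:
```python
from h import *
from station import manip
v=np.load('v.npy')
F=np.array([[-18,70,43],[-18,-70,43],[-147,-70,43],[-147,70,43]])/1e3
mw,ms,md=[manip.camera_model(n) for n in('wrist','scene','side')]
D=[(mw,np.array([[370,38],[320,362],[28,362],[30,36]])/2.2+[310,90]),(ms,(np.array([[668,197],[560,125],[650,45],[766,118]])-[396,0])/4+[235,130]),(md,np.array([[228,198],[432,360],[270,530],[62,355]])/4.5+[295,195])]
for m,uv in D:
  x,r=fit(m,F,uv,v);print(x,abs(r).max())
x=least_squares(lambda q:np.concatenate([(proj(m,f2w(q,F))-u).ravel() for m,u in D]),v).x;print('joint',x)
x,_=fit(mw,F,D[0][1],v)
for P in([155,230],):
  k=ray(mw,np.array(P)/2.2+[310,90],.065);print('knob~',w2f(x,k)*1e3)
x=x*.7+.3*fit(md,F,D[2][1],v)[0];np.save('v.npy',x);print(x)
shift(x,[-152,0,58])
```

```text
[ 0.61073392 -0.19888805  0.19142819] 1.28600184758659
[ 0.61562858 -0.19416484  0.16517615] 1.4946203613185105
[ 0.6108654  -0.20579789  0.18267278] 0.6568896450704074
joint [ 0.61097865 -0.19960903  0.18949098]
knob~ [-99.60039855  -0.77499617]
[ 0.61077336 -0.200961    0.18880157]
t 1.2 F [-0.1 -0.1 -0.5] gap 0.0023339273601319347 fix mm [-152.1   -3.7] z 0.15124649956552513
tool axes yaw rel 0.08155126826799375
[-152, 0, 58] [ 0.46147442 -0.22948865  0.058     ] shift cm [ 0.38 -0.    9.32]
```

>>> drive_tool:
  increments:
    - [255,0.2,0,4,0,0,0]
    - [255,0.4,0,7.5,0,0,0]
    - [255,0.4,0,9.3,0,0,0]
    - [255,0.4,0.5,9.3,0,0,0]
    - [255,0.4,1.0,9.3,0,0,0]
    - [255,0.4,1.5,9.3,0,0,0]
    - [255,0.4,2.0,9.3,0,0,0]
    - [255,0.4,2.5,9.3,0,0,0]
    - [255,0.4,3.0,9.3,0,0,0]
    - [255,0.4,3.5,9.3,0,0,0]
    - [255,0.4,4.0,9.3,0,0,0]

```text
t: 2.3
tcp_pos: [0.4991, -0.2225, 0.0577]
tool_rot: [0.637, 0.771, -0.001, -0.001]
force: [-3.2, -1.0, 2.1]
finger_gap: -0.001
```

Run:
```python
from h import *
from station import manip
import cv2
v=np.load('v.npy')
shift(v,[-71,0,58])
b=manip.snapshot('side')[180:325,280:440];a=manip.snapshot('wrist')[90:265,310:490]
cv2.imwrite('pics/w3.png',np.hstack([cv2.resize(a,(400,389)),cv2.resize(b,(400,389))])[:,:,::-1])
```

```text
t 2.3 F [-3.2 -1.   2.1] gap -0.0007890843476222621 fix mm [-113.7   -0.2] z 0.057650590838782045
tool axes yaw rel -0.007663837821846542
[-71, 0, 58] [ 0.54103504 -0.21428642  0.058     ] shift cm [ 0.03  4.27 -0.04]
```

View pics/w3.png

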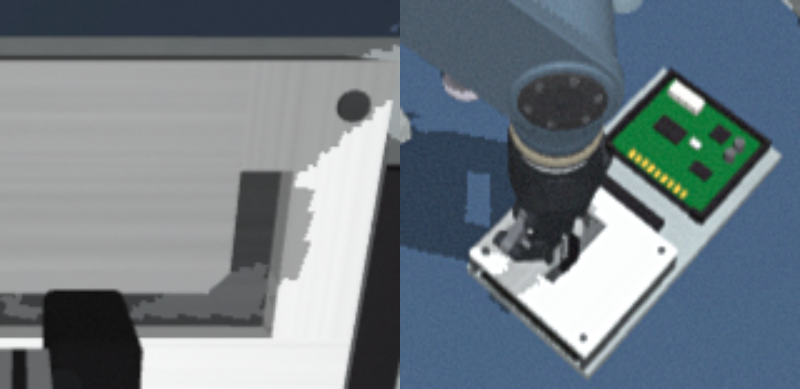

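In contact, and the knob slides at about 3 N. Continuing slowly.

>>> drive_tool:
  increments:
    - [255,0,0.5,0,0,0,0]
    - [255,0,1.0,0,0,0,0]
    - [255,0,1.5,0,0,0,0]
    - [255,0,2.0,0,0,0,0]
    - [255,0,2.5,0,0,0,0]
    - [255,0,3.0,0,0,0,0]
    - [255,0,3.4,0,0,0,0]
    - [255,0,3.6,0,0,0,0]
    - [255,0,3.8,0,0,0,0]
    - [255,0,3.8,0,0,0,0]

```text
t: 3.4
tcp_pos: [0.5372, -0.2152, 0.0574]
tool_rot: [0.638, 0.77, 0.0, 0.0]
force: [-0.6, 0.6, 0.8]
finger_gap: -0.001
```

>>> drive_tool:
  increments:
    - [255,0,0.1,0,0,0,0]
    - [255,0,0.2,0,0,0,0]
    - [255,0,0.3,0,0,0,0]
    - [255,0,0.4,0,0,0,0]

```text
t: 3.8
tcp_pos: [0.5406, -0.2146, 0.0574]
tool_rot: [0.638, 0.77, -0.0, -0.0]
force: [-2.3, 0.7, -0.2]
finger_gap: 0.001
```

>>> drive_tool:
  increments:
    - [255,0,0.1,0,0,0,0]
    - [255,0,0.2,0,0,0,0]
    - [255,0,0.3,0,0,0,0]

```text
t: 4.1
tcp_pos: [0.5437, -0.214, 0.0574]
tool_rot: [0.638, 0.77, 0.0, -0.0]
force: [-3.1, 1.0, -1.2]
finger_gap: 0.005
```

Run:
```python
from h import *
from station import manip
import cv2
v=np.load('v.npy')
shift(v,[-71,0,58])
a=manip.snapshot('wrist')[90:340,250:450];b=manip.snapshot('scene')[140:205,275:335]
cv2.imwrite('pics/w4.png',np.hstack([cv2.resize(a,(400,500)),cv2.resize(b,(400,500),interpolation=cv2.INTER_CUBIC)])[:,:,::-1])
```

```text
t 4.1 F [-3.1  1.  -1.2] gap 0.0045462803013148695 fix mm [-68.4  -0.2] z 0.05741204064492962
tool axes yaw rel -0.048298162451343885
[-71, 0, 58] [ 0.54103504 -0.21428642  0.058     ] shift cm [ 0.02 -0.26 -0.06]
```

View pics/w4.png

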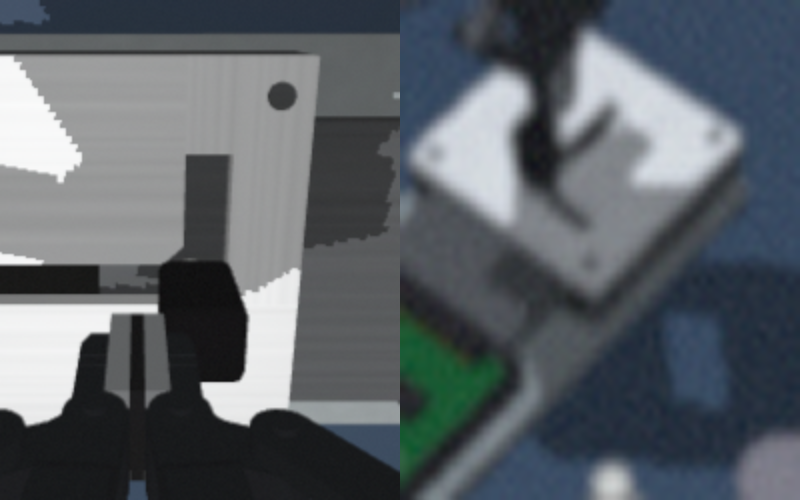

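>>> drive_tool:
  increments:
    - [255,0,0.1,0,0,0,0]
    - [255,0,0.2,0,0,0,0]

```text
t: 4.4
tcp_pos: [0.5456, -0.2136, 0.0574]
tool_rot: [0.638, 0.77, -0.0, -0.0]
force: [-2.9, 0.6, 0.5]
finger_gap: -0.007
```

>>> drive_tool:
  increments:
    - [255,0,0.1,0,0,0,0]
    - [255,0,0.2,0,0,0,0]

```text
t: 4.6
tcp_pos: [0.5476, -0.2133, 0.0574]
tool_rot: [0.638, 0.77, 0.0, -0.0]
force: [-3.1, 0.6, -1.1]
finger_gap: -0.004
```

>>> drive_tool:
  increments:
    - [255,0,0.1,0,0,0,0]
    - [255,0,0.2,0,0,0,0]

```text
t: 4.8
tcp_pos: [0.5495, -0.2129, 0.0574]
tool_rot: [0.638, 0.77, -0.0, -0.0]
force: [-4.3, 0.7, -0.2]
finger_gap: -0.001
```

>>> drive_tool:
  increments:
    - [255,0,0.1,0,0,0,0]
    - [255,0,0.1,0,0,0,0]

```text
t: 5.0
tcp_pos: [0.5496, -0.2128, 0.0574]
tool_rot: [0.637, 0.771, -0.001, -0.001]
force: [-4.5, 1.1, 0.8]
finger_gap: -0.002
```

>>> drive_tool:
  increments:
    - [255,0,0.1,0,0,0,0]
    - [255,0,0.2,0,0,0,0]
    - [255,0,0.2,0,0,0,0]

```text
t: 5.3
tcp_pos: [0.5497, -0.2127, 0.0574]
tool_rot: [0.637, 0.771, -0.002, -0.002]
force: [-8.6, -1.6, 2.3]
finger_gap: -0.002
```

>>> drive_tool:
  increments:
    - [255,0,-0.6,0,0,0,0]
    - [255,0,-1.5,0,0,0,0]
    - [255,-2,-1.5,0,0,0,0]
    - [255,-4,-1.5,0,0,0,0]
    - [255,-4,-1.0,0,0,0,0]
    - [255,-4,1.4,0,0,0,0]
    - [255,-3.3,1.4,0,0,0,0]
    - [255,-2.9,1.4,0,0,0,0]
    - [255,-2.9,1.4,0,0,0,0]

```text
t: 6.2
tcp_pos: [0.5707, -0.237, 0.0573]
tool_rot: [0.637, 0.771, -0.0, -0.001]
force: [0.3, 0.5, 0.3]
finger_gap: 0.001
```

Run:
```python
from h import *
from station import manip
import cv2
v=np.load('v.npy')
shift(v,[-46,15,58])
a=manip.snapshot('wrist')[90:340,230:430];b=manip.snapshot('side')[200:300,320:400]
cv2.imwrite('pics/w5.png',np.hstack([cv2.resize(a,(400,500)),cv2.resize(b,(400,500),interpolation=cv2.INTER_CUBIC)])[:,:,::-1])
```

```text
t 6.2 F [0.3 0.5 0.3] gap 0.0007638371941559719 fix mm [-46.1 -27.9] z 0.05726203168903344
tool axes yaw rel 0.008684713284964118
[-46, 15, 58] [ 0.56277556 -0.19486092  0.058     ] shift cm [ 4.29  0.01 -0.07]
```

View pics/w5.png

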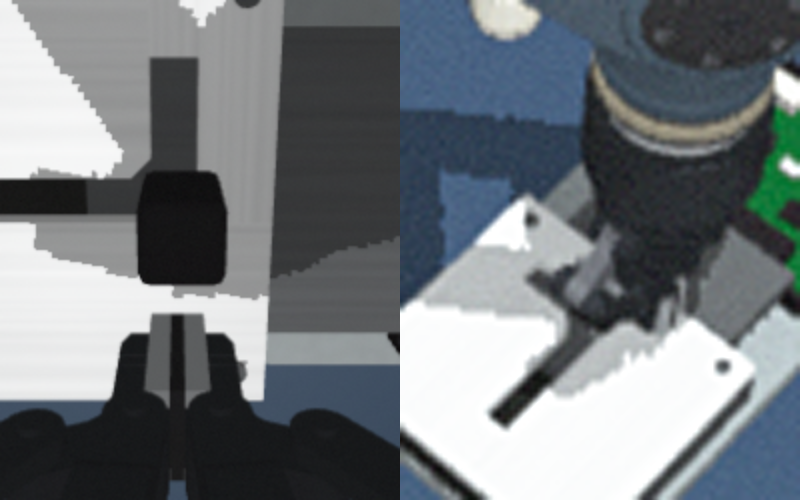

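The knob is at the corner and the fingertip is centred on its −y side. Pushing along the short leg.

>>> drive_tool:
  increments:
    - [255,0.4,0,0,0,0,0]
    - [255,0.8,0,0,0,0,0]
    - [255,1.2,0,0,0,0,0]
    - [255,1.5,0,0,0,0,0]
    - [255,1.5,0,0,0,0,0]

```text
t: 6.8
tcp_pos: [0.5688, -0.2238, 0.0576]
tool_rot: [0.637, 0.77, -0.0, 0.0]
force: [-1.1, -3.1, -0.4]
finger_gap: 0.002
```

>>> drive_tool:
  increments:
    - [255,0.4,0,0,0,0,0]
    - [255,0.8,0,0,0,0,0]
    - [255,1.2,0,0,0,0,0]
    - [255,1.6,0,0,0,0,0]
    - [255,2.0,0,0,0,0,0]
    - [255,2.2,0,0,0,0,0]
    - [255,2.4,0,0,0,0,0]

```text
t: 7.5
tcp_pos: [0.5644, -0.2, 0.0576]
tool_rot: [0.638, 0.77, -0.0, -0.0]
force: [-1.3, -4.7, -0.4]
finger_gap: 0.0
```

>>> drive_tool:
  increments:
    - [255,0.1,0,0,0,0,0]
    - [255,0.2,0,0,0,0,0]
    - [255,0.3,0,0,0,0,0]

```text
t: 7.8
tcp_pos: [0.5638, -0.1971, 0.0576]
tool_rot: [0.638, 0.77, -0.0, -0.0]
force: [-3.1, -4.1, -0.1]
finger_gap: 0.0
```

>>> drive_tool:
  increments:
    - [255,0.1,0,0,0,0,0]
    - [255,0.2,0,0,0,0,0]

```text
t: 8.0
tcp_pos: [0.5634, -0.1951, 0.0575]
tool_rot: [0.638, 0.77, -0.0, -0.0]
force: [-2.1, -5.8, 1.1]
finger_gap: -0.0
```

>>> drive_tool:
  increments:
    - [255,0.1,0,0,0,0,0]
    - [255,0.2,0,0,0,0,0]

```text
t: 8.2
tcp_pos: [0.5632, -0.1933, 0.0576]
tool_rot: [0.638, 0.77, -0.0, 0.0]
force: [-1.3, -7.0, -0.1]
finger_gap: 0.005
```

>>> drive_tool:
  increments:
    - [255,0.1,0,0,0,0,0]
    - [255,0.2,0,0,0,0,0]

```text
t: 8.4
tcp_pos: [0.5633, -0.1932, 0.0577]
tool_rot: [0.637, 0.771, -0.001, 0.002]
force: [-2.6, -10.0, -0.5]
finger_gap: 0.0
```

>>> drive_tool:
  increments:
    - [255,0.1,0,0,0,0,0]
    - [255,0.2,0,0,0,0,0]
    - [255,0.2,0,0,0,0,0]

```text
t: 8.7
tcp_pos: [0.5633, -0.193, 0.0578]
tool_rot: [0.637, 0.771, -0.002, 0.003]
force: [-3.3, -13.7, -1.9]
finger_gap: -0.001
```

>>> drive_tool:
  increments:
    - [255,-0.8,0,0,0,0,0]
    - [255,-3,0,0,0,0,0]
    - [255,-4,0,0,0,0,0]
    - [255,-4,0,-4,0,0,0]
    - [255,-4,0,-9,0,0,0]
    - [255,-4,-3,-12,0,0,0]
    - [255,-4,-7,-14,0,0,0]
    - [255,-4,-7,-14,0,0,0]
    - [255,-4,-7,-14,0,0,0]

```text
t: 9.6
tcp_pos: [0.5013, -0.242, 0.1983]
tool_rot: [0.638, 0.77, 0.001, 0.001]
force: [1.3, -1.1, -0.5]
finger_gap: 0.002
```

Run:
```python
from h import *
from station import manip
import cv2
v=np.load('v.npy')
shift(v,[-46,15,58])
m=manip.camera_model('wrist')
a=manip.snapshot('wrist');b=manip.snapshot('side')
w=f2w(v,np.array([[-45.5,37,83],[-45.5,35,83],[-147,-70,43],[-18,70,43]])/1e3);print(proj(m,w)*.75)
cv2.imwrite('pics/w6.png',np.hstack([cv2.resize(a,(480,300)),cv2.resize(b[185:305,310:438],(320,300),interpolation=cv2.INTER_CUBIC)])[:,:,::-1])
```

```text
t 9.6 F [ 1.3 -1.1 -0.5] gap 0.0024667268315077375 fix mm [-115.2  -19.8] z 0.19827032038120468
tool axes yaw rel -0.14663375449566196
[-46, 15, 58] [ 0.56277556 -0.19486092  0.058     ] shift cm [ 3.5   6.89 14.04]
[[297.63857137  96.20937863]
 [297.50299765  97.94246359]
 [217.20144313 167.29831216]
 [313.29134659  67.26821015]]
```

View pics/w6.png

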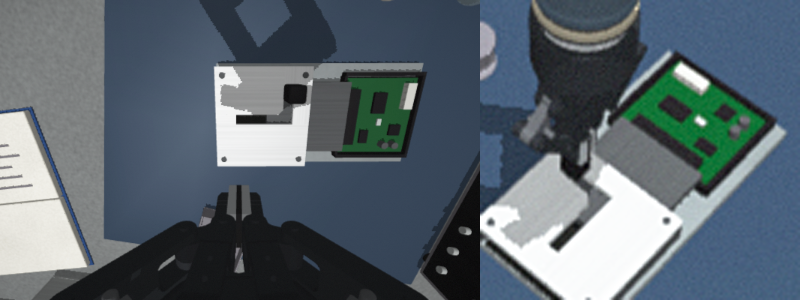

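The knob is at (295,93) in the wrist view, at the end of the short leg. The carriage has moved out over the board edge, the board is still in its cradle, and the arm is clear.

```bash
python3 -c "
from station import manip
print(manip.sign_off())"
```

```text
the job is handed in; nothing more can be done
None
```

I closed and locked the fixture with the green board, using only pushes from the shut fingertips, and handed the job in at about 10 s of the 40 s.

- **Long leg:** the knob started roughly 11–13 mm along the leg. It slid at about 3 N, and I pushed it until the tool stopped moving and the force rose to about 9 N.
- **Short leg:** I moved round to the knob's other side and pushed it to its hard stop. The tool stopped moving and the force rose to about 14 N. Then I let go and lifted clear.
- **Last checks:** in the final pictures the knob sits at the end of the short leg, about 3 px from where I predicted, and the board is still in its cradle. The tool was touching nothing, with only 1–2 N of noise on the wrist reading. I did not look again at the other fixture or the loose items after pushing, but the tool worked only at the loaded fixture and passed high over the rest.
- **Disagreement between cameras:** the side and wrist views placed the fixture up to 7 mm apart. I weighted the wrist view more heavily and relied on contact force for the end stops.

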